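# Thread a clay bird-house on a firing rod and hold it level over the kiln rack

### The job

Push the loose steel firing rod straight through the doorway of the clay bird-house where it stands, until about 40 mm of rod shows beyond it. Then lift the loaded rod by its balance point, house hanging on it, and hold it level and lined up a few centimetres above the empty pair of notches of the firing rack, so that I can look over the underside before it goes in: finish there still holding it, nothing else carrying it. Don't knock the house over, and leave the paints, brushes, palette and other clay pieces on the table where they are.

Things in the scene. Friction and masses are not known exactly. Their poses are not given: they have to be found in the camera images.
- rod_mid (a point): Centre of the loose firing rod: straight steel, 320 mm long, 10 mm thick, 0.2 kg, both ends alike and rounded, own y along it. It starts level across two notched props, centre line 43 mm above the table. House and rod weigh the same: loaded, it balances half-way between this point and the house's centre, so with 40 mm of rod showing, 50 mm from each; it may be gripped there from the start.
- props: Two small cream kiln props under the rod (fixed), each 44 x 16 mm and 50 mm tall, 170 mm apart centre to centre along own y, with a 14 mm notch in the top whose floor is 38 mm above the table. Origin on the table half-way between them.
- house_hole (a point): Centre of the doorway of the clay bird-house: a loose block with flat foot and arched top, 46 mm wide (own x), 40 mm deep (own y), 60 mm tall, 0.2 kg (10 % more or less). The round doorway, 16 mm across, runs right through its depth along own y; this point is half-way through, 34 mm above the foot, so 34 mm above the table at the start. The house hangs upright from the rod.
- rack_free (a point): Middle of the rack's empty pair of notches (the pair nearer the robot), at the height of the post tops, 90 mm above the table; own y runs from one notch to the other. Rack (fixed): cream slab 110 x 360 mm with two posts 18 mm thick, 100 mm wide, 290 mm apart along own y; notches 16 mm wide, 14 mm deep. The other pair, 56 mm away along own +x, holds a rod with small beads, 96 mm high.
- paint_a: Leave alone: standing squeeze bottle of paint, 62 mm across, 185 mm tall. Origin at its underside on the table.
- paint_b: Leave alone: standing squeeze bottle of paint, 58 mm across, 165 mm tall. Origin at its underside on the table.
- palette: Leave alone: round flower-shaped paint palette with seven wells, 160 mm across, 20 mm high. Origin at its underside on the table.
- brush_pot: Leave alone: grey plastic pot with brushes in it, 72 mm across, the pot 85 mm and the brushes about 200 mm tall. Origin at its underside on the table.
- star: Leave alone: flat five-pointed clay star, 100 mm across, 14 mm thick. Origin at its underside on the table.
- clay_roll: Leave alone: short plain clay cylinder standing on end, 36 mm across, 48 mm tall, no hole. Origin at its underside on the table.
- brush: Leave alone: flat paint brush lying on the table, 200 mm long along its own x, 11 mm wide. Origin at its underside on the table.
Things that resemble listed ones, but are neither listed nor needed, are in the scene too. What is shaped like the part that bears house_hole but pink or red is not meant.

How it is judged (in metres and radians):
On the way, in this order (a step that is already met when the one before it is completed fails the run):
1. the rod is through the doorway, about 40 mm showing, with the house still standing on the table (distance between house_hole and rod_mid between 0.086 and 0.114 m and x of house_hole in the frame of rod_mid between -0.007 and 0.007 m and z of house_hole in the frame of rod_mid between -0.007 and 0.007 m and angle between the y axis of rod_mid and the y axis of house_hole, either way round below 0.25 rad and height (world z) of house_hole below 0.05 m and angle between house's own z axis and vertical below 0.25 rad), for 0.2 s.
2. the loaded rod is lifted level, gripped at its balance point, the house hanging clear of the table (distance between house_hole and rod_mid between 0.086 and 0.114 m and x of house_hole in the frame of rod_mid between -0.007 and 0.007 m and z of house_hole in the frame of rod_mid between -0.007 and 0.007 m and angle between the y axis of rod_mid and the y axis of house_hole, either way round below 0.25 rad and angle between rod_mid's own y axis and vertical between 1.5008 and 1.6408 rad and distance between the grasp point and rod_mid below 0.067 m and distance between the grasp point and house_hole below 0.067 m and contact force between the fingers and rod above 1 N and height (world z) of house_hole above 0.075 m), for 0.2 s.
At the end, for the whole second after the job is handed in: Fingers hold the rod within about 15 mm of the balance point, level within 4 degrees, still, 20 to 120 mm above the post tops, its centre within 20 mm of the empty notches' middle, lined up within 0.1 rad; the house hangs threaded on it, touching nothing else, with 26 to 54 mm of rod showing (distance between house_hole and rod_mid between 0.086 and 0.114 m and x of house_hole in the frame of rod_mid between -0.007 and 0.007 m and z of house_hole in the frame of rod_mid between -0.007 and 0.007 m and angle between the y axis of rod_mid and the y axis of house_hole, either way round below 0.25 rad and angle between rod_mid's own y axis and vertical between 1.5008 and 1.6408 rad and distance between the grasp point and rod_mid below 0.067 m and distance between the grasp point and house_hole below 0.067 m and contact force between the fingers and rod above 1 N and contact force between the fingers and house below 0.3 N and contact force between each of rod, house and rack below 0.1 N and height (world z) of house_hole above 0.08 m and z of rod_mid in the frame of rack_free between 0.02 and 0.12 m and horizontal distance between rod_mid and rack_free below 0.02 m and angle between the y axis of rod_mid and the y axis of rack_free, either way round below 0.1 rad and linear speed of rod below 0.03 m/s and linear speed of house below 0.05 m/s); the arm keeps its last pose, push and grip.
It fails at once if the house is knocked over (angle between house's own z axis and vertical above 0.7 rad).
It fails at once if a paint, brush, palette or other clay piece is moved more than 30 mm (distance of any of paint_a, paint_b, palette, brush_pot, star, clay_roll, brush from where it was at the start of the episode above 0.03 m).
It also fails if it takes over 59 s, if anything falls off the work surface, if the arm or the gripper's body presses on something with over 40 N, if the wrist force passes 120 N, or if a joint passes its speed limit or range.

### The arm

A 6-joint arm with a two-finger parallel gripper is mounted at the origin on the work surface. World frame = base frame: x ahead of the robot, y to its left, z up, the work surface at z = 0. Lengths are in m, angles in degrees, forces in N, time in s.
With the tool pointing down it reaches from about 0.3 to 0.75 m from the base axis. Payload 8.5 kg.
Tool frame: the origin (TCP) lies between the finger pads; the fingertips stand env.finger_overhang ahead of it and the grasp point (between the pads) lies 2 mm behind it (env.finger_overhang is the distance from the TCP to the fingertips, in m); z points along the fingers, y is the line along which they close (so a half turn about z gives the same grasp; the last joint's range is limited). The gripper opens to 85 mm and grips with 20 to 120 N. Pads are 22 mm wide; open, the fingers measure 114 mm over their backs; the gripper's body (76 mm by 85 mm) begins 54 mm behind the grasp point. The pads swing forward as they close: fully open they stand 13 mm farther back than shut.
Start: joints at [51.033, 21.807, 74.336, -0, 83.858, -12.336], TCP at [0.247, 0.492, 0.248] pointing down, gripper open.
Joint ranges: [-178.18, 178.18], [-50.72, 133.34], [12.68, 142.11], [-81.47, 261.47], [9.98, 163.14], [-165.26, 165.26]. Speed limits (degrees/s): [136.94, 136.94, 180, 180, 180, 180].

### API

Orientations are given as a 3x3 rotation matrix whose columns are the frame's x, y, z axes.
In Python, from rig import env gives the robot as it stands. The module is installed in compiled form; this text tells all that it offers.
- The arm moves only by the tool jog_arm, never from a script. Its arguments are lists of equal length, an entry for each row: "hand": the finger opening in m, from 0 to 0.0854; "travel": the shift along the world's x, y, z in m, a list of three; "yaw": the turn about the world's z in rad. A call has exactly 5 rows; each row shifts and turns the commanded pose from where the row before left it; what a row does not reach is not made up. A row lasts 1/8 s, in which the tool goes at most 62.5 mm and 10.7 degrees, less where a joint would pass 70% of its speed; a pose out of reach is approached as far as the arm can. A call is refused whole if a number of a shift passes 0.0625 or a number of a turn 0.188, either way. A call with a gripper value outside its range is refused whole. The fingers move at their own pace and stop on an object; "grip_force" is the grip in N (left out, the last holds). Time passes only in rows, so rows that do not move let the fingers close, or fill a call up. It gives the time, the measured TCP pose, the force, the opening and the grip force at its end, in the units of the state.
- env.observe(): the state, without advancing time (a new reading comes with each control period).
- env.get_image(name): name is "side" or "top" or "wrist"; returns the picture (400x640x3 uint8, red, green, blue); there is no depth.
- env.calibration(name): a dict with "fx", "fy", "cx", "cy" (pixels), "position" and "rotation" of the camera in the world; the wrist camera has in their place "hand_eye" (4x4, takes a point from camera to tool coordinates, whose origin is the TCP and whose axes are the flange's). Camera axes: x right, y down, z forward; pixel columns grow to the right and rows downward; lengths in m; the calibration is good to about 2 mm. A picture is of the moment at which its call begins: read the wrist's pose just before it. calibration takes no time and is no camera call.
- env.close_job(): hands the job in; it is judged then, once.
The state is a dict: "time_s": time; "q": joint angles; "qvel": joint speeds; "joint_efforts": joint torques, N m; "position": TCP position; "tool_rot": TCP orientation; "ft_force": force on the tool from outside, world axes, zero at the start; "wrist_torque": the same for the moment, N m; "grip_width": finger opening in m; "gripper_force": force on a finger pad.
Only numpy, scipy, OpenCV 4.12 (cv2) and the standard library are available. Lean on these libraries where they do the work, as an engineer would, in place of code of your own. Each camera call takes 0.05 s, during which the arm holds its last target. There are 200 camera calls.

## Working session

There is one attempt and no reset: what is moved stays moved. The work goes in short steps, Python scripts to look and compute and a tool call to move; the robot and the scene stay as the last step left them, time stands still between calls to the robot, and variables do not carry over. Pictures are saved under pics/ and viewed, at most 10 in all, crops included, and the job is handed in when it is done.

Besides the shell and the picture viewer there is one more tool, called after "Request:" by a JSON object that holds its "method" and its "body". jog_arm: Moves the arm, as the interface text tells. Its arguments: {"type":"object","properties":{"hand":{"type":"array"},"travel":{"type":"array"},"yaw":{"type":"array"},"grip_force":{"type":"number"}},"required":["hand","travel","yaw"]}

```bash
mkdir -p pics
python3 - <<'E'
from rig import env
import cv2,numpy as np
print(env.finger_overhang)
for n in("top","side"):
    im=env.get_image(n); cv2.imwrite(f"pics/{n}0.png",im[:,:,::-1])
    c=env.calibration(n); print(n,{k:np.round(v,4).tolist() for k,v in c.items()})
print(np.round(env.calibration("wrist")["hand_eye"],4).tolist(), env.observe()["time_s"])
E
```

```text
0.017
top {'fx': 378.9218, 'fy': 378.9218, 'cx': 319.8972, 'cy': 198.5362, 'position': [0.3644, 0.0086, 1.0729], 'rotation': [[0.0144, -0.9827, 0.1849], [-0.9997, -0.0101, 0.0243], [-0.0221, -0.1852, -0.9825]]}
side {'fx': 516.9859, 'fy': 516.9859, 'cx': 311.2771, 'cy': 208.3364, 'position': [0.0891, -0.9854, 0.897], 'rotation': [[0.9073, -0.2358, 0.3482], [-0.4204, -0.5341, 0.7335], [0.013, -0.8119, -0.5837]]}
[[-0.0009, -0.9638, -0.2667, 0.0681], [1.0, -0.0011, 0.0007, 0.0002], [-0.0009, -0.2667, 0.9638, -0.1254], [0.0, 0.0, 0.0, 1.0]] 0.1
```

View pics/top0.png

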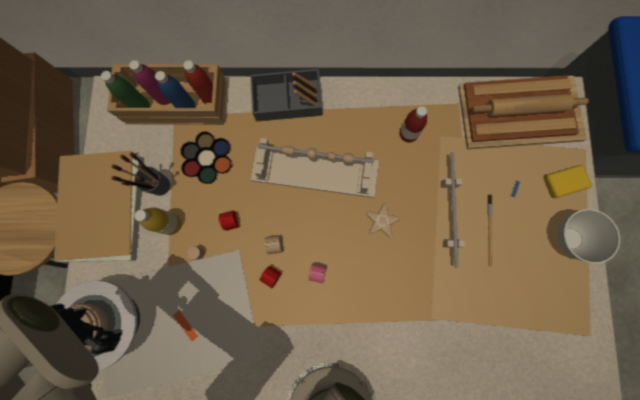

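View pics/side0.png

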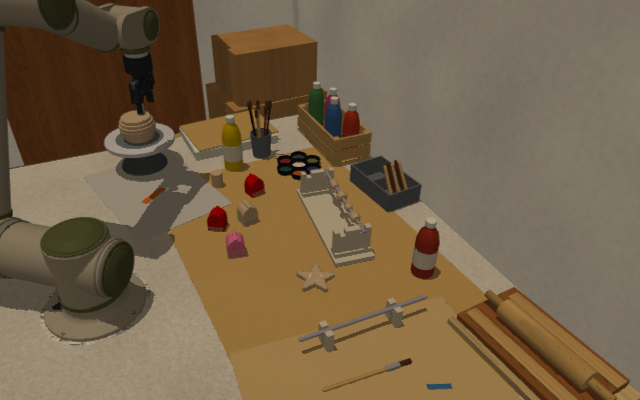

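Top view: the rod lies on its props at (455,155)–(457,265) and the rack is at (315,168), with the empty pair of notches on its lower side. The star is at (382,220). House candidates are clay (273,244), red (228,220), red (270,276), pink (317,272) and the plain clay roll (194,253). The clay one at (273,244) fits the description, so I'll check it in a crop.

```bash
cat > h.py <<'E'
from rig import env
import cv2,numpy as np
def ray(n,u,v):
    c=env.calibration(n); return np.array(c["position"]),np.array(c["rotation"])@[(u-c["cx"])/c["fx"],(v-c["cy"])/c["fy"],1]
def onz(n,u,v,z):
    p,d=ray(n,u,v); return p+d*(z-p[2])/d[2]
def proj(n,P):
    c=env.calibration(n); q=np.array(c["rotation"]).T@(np.array(P)-c["position"]); return c["cx"]+c["fx"]*q[0]/q[2],c["cy"]+c["fy"]*q[1]/q[2]
E
python3 - <<'E'
import cv2,numpy as np
t=cv2.imread("pics/top0.png");s=cv2.imread("pics/side0.png")
R=lambda a:cv2.resize(a,(400,300),interpolation=cv2.INTER_CUBIC)
g=lambda a:np.uint8(255*(a/255.)**.7)
a=np.hstack([R(t[222:267,243:303]),R(s[180:240,200:280])])
b=np.hstack([R(t[130:205,240:390][:, :100]),R(t[145:273,380:550])])
cv2.imwrite("pics/c1.png",g(np.vstack([a,b])))
E
```

```text
(no output)
```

View pics/c1.png

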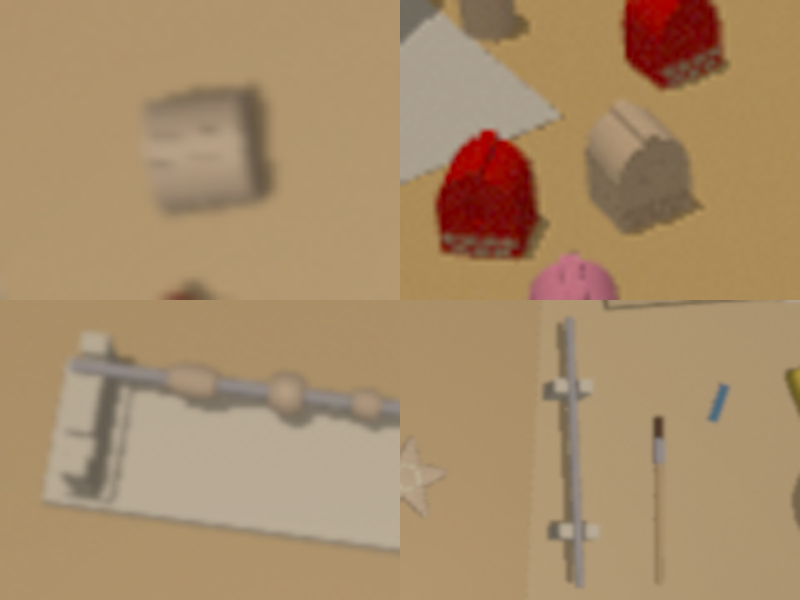

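The clay house at crop (200,150) has its ridge running along image u, so the doorway faces roughly −y, toward the rod. The rod ends are at full-image (451,153) and (456.5,267). Now I'll work out rough positions.

Run:
```python
from h import *
np.set_printoptions(precision=4,suppress=True)
a,b=onz("top",451.4,152.7,.043),onz("top",456.5,266.6,.043); print("rod",a,b,(a+b)/2,np.linalg.norm(a-b))
a,b=onz("top",265.5,245.2,.06),onz("top",280.2,243.4,.06); print("house ridge",a,b,np.linalg.norm(a-b))
# rack slab corners (approx) z~0.01: 
im=cv2.imread("pics/top0.png"); hsv=cv2.cvtColor(im,cv2.COLOR_BGR2HSV)
m=((hsv[...,1]<75)&(hsv[...,2]>110)).astype(np.uint8); m[:130]=0;m[205:]=0;m[:,:240]=0;m[:,390:]=0
c=max(cv2.findContours(m,0,1)[0],key=cv2.contourArea); print(cv2.minAreaRect(c),cv2.boxPoints(cv2.minAreaRect(c)))
for n,u,v in(("brush",489,230),("star",382,220),("paintb",410,135),("pink",317,275),("roll",194,254)): print(n,onz("top",u,v,.01))
o=env.observe(); print(o["tool_rot"],o["position"])
```

```text
rod [ 0.693  -0.3334  0.043 ] [ 0.378  -0.3313  0.043 ] [ 0.5355 -0.3324  0.043 ] 0.3149537642215639
house ridge [0.4268 0.177  0.06  ] [0.4321 0.1378 0.06  ] 0.039503791847445076
((315.13995361328125, 167.51998901367188), (123.46085357666016, 42.28498458862305), 8.130102157592773) [[251.04   179.72  ]
 [257.0199 137.86  ]
 [379.2399 155.32  ]
 [373.26   197.18  ]]
brush [ 0.4801 -0.4372  0.01  ]
star [ 0.5047 -0.1408  0.01  ]
paintb [ 0.7567 -0.2266  0.01  ]
pink [0.3503 0.0398 0.01  ]
roll [0.4028 0.3851 0.01  ]
[[-0.8939  0.4482 -0.0008]
 [ 0.4482  0.8939 -0.0011]
 [ 0.0002 -0.0013 -1.    ]] [0.2464 0.4915 0.2478]
```

Request:
{"method": "jog_arm", "body": {"hand": [0.085,0.085,0.085,0.085,0.085], "travel": [[0.035,-0.06,0],[0.035,-0.06,0],[0.035,-0.06,0],[0.035,-0.06,0],[0.035,-0.06,0]], "yaw": [0,0,0,0,0]}}

```text
time_s: 0.72
position: [0.4045, 0.2198, 0.2482]
tool_rot: [[-0.894, 0.448, -0.0], [0.448, 0.894, 0.0], [0.0, -0.0, -1.0]]
ft_force: [1.8, 1.9, 0.9]
grip_width: 0.0851
gripper_force: 0.0
```

Request:
{"method": "jog_arm", "body": {"hand": [0.085,0.085,0.085,0.085,0.085], "travel": [[0.01,-0.035,0],[0,0,0],[0,0,0],[0,0,0],[0,0,0]], "yaw": [0,0,0,0,0]}}

```text
time_s: 1.35
position: [0.4137, 0.1874, 0.2483]
tool_rot: [[-0.895, 0.447, -0.0], [0.447, 0.895, 0.0], [0.0, 0.0, -1.0]]
ft_force: [-0.5, 0.0, -0.2]
grip_width: 0.0847
gripper_force: 0.0
```

```bash
cat >> h.py <<'E'
def snap(tag):
    o=env.observe(); im=env.get_image("wrist"); cv2.imwrite(f"pics/{tag}.png",im[:,:,::-1])
    np.savez(f"pics/{tag}.npz",R=o["tool_rot"],p=o["position"]); print(o["time_s"],np.round(o["position"],4),"w",o["grip_width"])
def won(tag,u,v,z):
    d=np.load(f"pics/{tag}.npz");c=env.calibration("wrist");H=np.array(c["hand_eye"])
    r=d["R"]@H[:3,:3]@[(u-c["cx"])/c["fx"],(v-c["cy"])/c["fy"],1]; p=d["R"]@H[:3,3]+d["p"]
    return p+r*(z-p[2])/r[2]
E
python3 -c "
from h import *
snap('w1')"
```

```text
1.35 [0.4137 0.1874 0.2483] w 0.08473089809392699
```

View pics/w1.png

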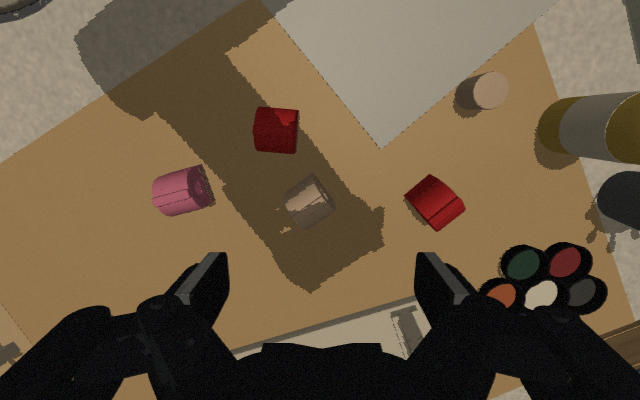

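The house is at (310,202) in shadow, with reds at (276,130) and (435,203), and pink at (183,190). I'll enlarge it to measure the ridge.

```bash
python3 -c "
import cv2,numpy as np
a=cv2.imread('pics/w1.png')[165:240,265:365]
a=np.uint8(255*(a/255.)**.55)
cv2.imwrite('pics/c2.png',cv2.resize(a,(800,600),interpolation=cv2.INTER_CUBIC))"
```

```text
(no output)
```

View pics/c2.png

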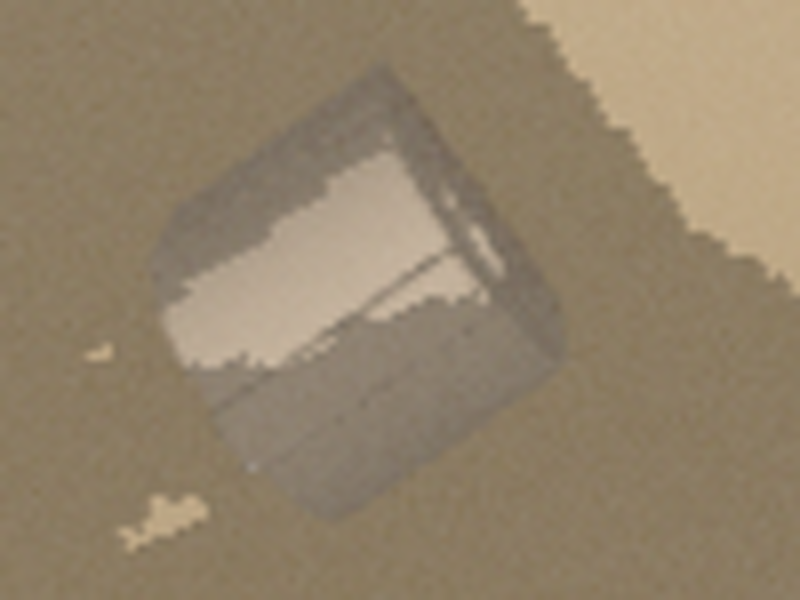

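Run:
```python
from h import *
np.set_printoptions(precision=4,suppress=True)
f=lambda x,y,z:won("w1",265+x/8,165+y/8,z)
a,b=f(380,65,0),f(565,352,0); print("back base",a,b,np.linalg.norm(a-b),(a+b)/2)
a,b=f(212,412,.06),f(450,250,.06); print("groove1",a,b,np.linalg.norm(a-b),(a+b)/2,"ang",np.degrees(np.arctan2(*(b-a)[[1,0]])))
a,b=f(250,468,.058),f(482,318,.058); print("groove2",a,b,np.linalg.norm(a-b),(a+b)/2,"ang",np.degrees(np.arctan2(*(b-a)[[1,0]])))
```

```text
back base [0.4068 0.1796 0.    ] [0.4599 0.1848 0.    ] 0.05332473662357562 [0.4333 0.1822 0.    ]
groove1 [0.4293 0.1451 0.06  ] [0.4237 0.1829 0.06  ] 0.03820832941244255 [0.4265 0.164  0.06  ] ang 98.45392651103688
groove2 [0.439  0.1454 0.058 ] [0.4342 0.1823 0.058 ] 0.03713309172576516 [0.4366 0.1639 0.058 ] ang 97.33847723360743
```

Request:
{"method": "jog_arm", "body": {"hand": [0.085,0.085,0.085,0.085,0.085], "travel": [[0.006,-0.055,0],[0.006,-0.055,0],[0.006,-0.055,0],[0.006,-0.055,0],[0.006,-0.055,0]], "yaw": [0.05,0.05,0.05,0.05,0.05]}}

```text
time_s: 2.02
position: [0.444, -0.0898, 0.2485]
tool_rot: [[-0.977, 0.211, 0.0], [0.211, 0.977, -0.0], [-0.0, -0.0, -1.0]]
ft_force: [-0.0, 0.4, -0.3]
grip_width: 0.085
gripper_force: 0.0
```

Request:
{"method": "jog_arm", "body": {"hand": [0.085,0.085,0.085,0.085,0.085], "travel": [[0.008,-0.055,-0.01],[0.008,-0.055,-0.01],[0.008,-0.055,-0.01],[0.008,-0.055,-0.01],[0,-0.025,0]], "yaw": [0.055,0.055,0.055,0.055,0]}}

```text
time_s: 2.65
position: [0.476, -0.3355, 0.2069]
tool_rot: [[-1.0, -0.005, -0.001], [-0.005, 1.0, 0.001], [0.001, 0.001, -1.0]]
ft_force: [-0.1, 0.4, -0.3]
grip_width: 0.0849
gripper_force: 0.0
```

Request:
{"method": "jog_arm", "body": {"hand": [0.085,0.085,0.085,0.085,0.085], "travel": [[0,0,0],[0,0,0],[0,0,0],[0,0,0],[0,0,0]], "yaw": [0,0,0,0,0]}}

```text
time_s: 3.28
position: [0.4761, -0.3329, 0.2085]
tool_rot: [[-1.0, -0.006, 0.0], [-0.006, 1.0, -0.0], [-0.0, -0.0, -1.0]]
ft_force: [0.7, 0.3, 0.2]
grip_width: 0.0851
gripper_force: 0.0
```

```bash
python3 -c "
from h import *
snap('w2')"
```

```text
3.275 [ 0.4761 -0.3329  0.2085] w 0.08509590037807119
```

View pics/w2.png

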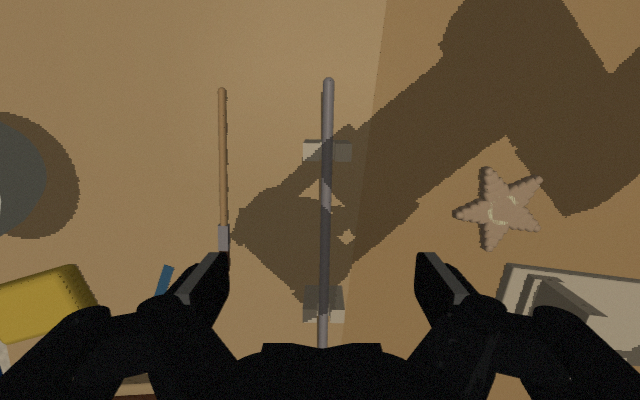

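The rod's near end is at (328,79) and its centre line passes (322,345). The props are at (327,151) and (324,304).

Run:
```python
from h import *
np.set_printoptions(precision=4,suppress=True)
for u,v,z in((328,78,.043),(325.5,200,.043),(322.5,345,.043),(327,142,.05),(324,287,.05),(324,320,0.0)): print(u,v,won("w2",u,v,z))
```

```text
328 78 [ 0.3758 -0.3269  0.043 ]
325.5 200 [ 0.4853 -0.3282  0.043 ]
322.5 345 [ 0.6507 -0.3301  0.043 ]
327 142 [ 0.4299 -0.3274  0.05  ]
324 287 [ 0.5749 -0.3291  0.05  ]
324 320 [ 0.6499 -0.3281  0.    ]
```

Request:
{"method": "jog_arm", "body": {"hand": [0.06,0.04,0.04,0.04,0.04], "travel": [[0.005,0.002,-0.05],[0.005,0.002,-0.05],[0,0,-0.04],[0,0,-0.025],[0,0,0]], "yaw": [-0.015,0,0,0,0]}}

```text
time_s: 3.95
position: [0.4854, -0.3287, 0.0419]
tool_rot: [[-1.0, 0.01, -0.003], [0.01, 1.0, 0.003], [0.003, 0.003, -1.0]]
ft_force: [-0.1, 0.1, 0.2]
grip_width: 0.0397
gripper_force: 0.0
```

Request:
{"method": "jog_arm", "body": {"hand": [0.03,0.0,0.0,0.0,0.0], "travel": [[0,0,0],[0,0,0],[0,0,0],[0,0,0],[0,0,0]], "yaw": [0,0,0,0,0], "grip_force": 100}}

```text
time_s: 4.58
position: [0.4864, -0.3298, 0.0448]
tool_rot: [[-1.0, 0.01, 0.002], [0.01, 1.0, -0.002], [-0.002, -0.002, -1.0]]
ft_force: [0.3, 1.2, 4.8]
grip_width: 0.0065
gripper_force: 97.9
```

Request:
{"method": "jog_arm", "body": {"hand": [0.0,0.0,0.0,0.0,0.0], "travel": [[0,0,0.01],[0,0,0.02],[0,0,0.02],[0,0,0],[0,0,0]], "yaw": [0,0,0,0,0]}}

```text
time_s: 5.2
position: [0.4857, -0.329, 0.0928]
tool_rot: [[-1.0, 0.01, -0.001], [0.01, 1.0, 0.001], [0.001, 0.001, -1.0]]
ft_force: [0.5, -0.3, -2.4]
grip_width: 0.0065
gripper_force: 97.7
```

Run:
```python
from h import *
o=env.observe(); print({k:np.round(o[k],3).tolist() for k in("ft_force","wrist_torque","grip_width","gripper_force","q")})
snap('w3'); a=cv2.imread('pics/w3.png'); s=env.get_image("side")[:,:,::-1][270:370,270:450]
cv2.imwrite('pics/w3c.png',np.vstack([cv2.resize(a[20:400,160:480],(640,300)),cv2.resize(s,(640,300))]))
```

```text
{'ft_force': [0.478, -0.321, -2.381], 'wrist_torque': [0.026, 0.103, 0.043], 'grip_width': 0.006, 'gripper_force': 97.739, 'q': [-45.666, 34.056, 80.988, -0.002, 65.018, -135.107]}
5.2 [ 0.4857 -0.329   0.0928] w 0.006494885545025505
```

View pics/w3c.png

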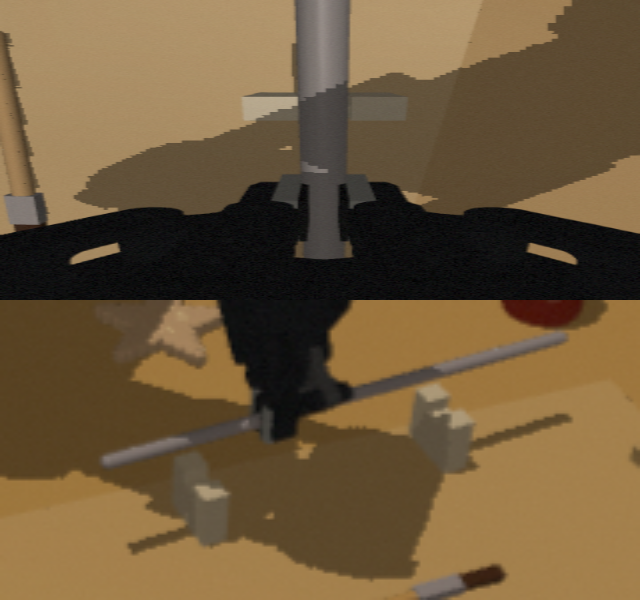

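Run:
```python
from h import *
for u,v in((299.5,324),(428,282.7)):
    p,d=ray("side",u,v); print(np.round(p+d*(-.33-p[1])/d[1],4))
```

```text
[ 0.3779 -0.33    0.0923]
[ 0.6948 -0.33    0.0832]
```

Request:
{"method": "jog_arm", "body": {"hand": [0.0,0.0,0.0,0.0,0.0], "travel": [[-0.004,0.01,0.02],[-0.004,0.03,0.02],[-0.004,0.04,0],[-0.004,0.045,0],[-0.004,0.05,0]], "yaw": [-0.17,-0.17,-0.17,-0.17,-0.17]}}

```text
time_s: 5.92
position: [0.4655, -0.153, 0.1328]
tool_rot: [[-0.648, 0.762, -0.001], [0.762, 0.648, 0.001], [0.001, -0.0, -1.0]]
ft_force: [1.1, -0.9, -2.3]
grip_width: 0.0061
gripper_force: 97.9
```

Request:
{"method": "jog_arm", "body": {"hand": [0.0,0.0,0.0,0.0,0.0], "travel": [[-0.004,0.05,0],[-0.004,0.045,0],[-0.005,0.03,0],[0,0.012,0],[0,0,0]], "yaw": [-0.17,-0.17,-0.17,-0.06,0]}}

```text
time_s: 6.55
position: [0.4528, -0.0166, 0.133]
tool_rot: [[-0.143, 0.99, -0.001], [0.99, 0.143, 0.0], [0.0, -0.001, -1.0]]
ft_force: [0.3, 0.1, -1.3]
grip_width: 0.0067
gripper_force: 97.8
```

Request:
{"method": "jog_arm", "body": {"hand": [0.0,0.0,0.0,0.0,0.0], "travel": [[0,0,0],[0,0,0],[0,0,0],[0,0,0],[0,0,0]], "yaw": [0,0,0,0,0]}}

```text
time_s: 7.18
position: [0.453, -0.0174, 0.1333]
tool_rot: [[-0.141, 0.99, 0.0], [0.99, 0.141, -0.0], [-0.0, 0.0, -1.0]]
ft_force: [0.2, 0.3, -2.4]
grip_width: 0.0064
gripper_force: 97.8
```

Run:
```python
from h import *
snap('w4'); w=cv2.imread('pics/w4.png')
t=env.get_image("top")[:,:,::-1];cv2.imwrite("pics/t4.png",t);s=env.get_image("side")[:,:,::-1];cv2.imwrite("pics/s4.png",s)
g=lambda a,k:cv2.resize(np.uint8(255*(a/255.)**.6),k,interpolation=cv2.INTER_CUBIC)
cv2.imwrite('pics/c4.png',np.vstack([g(w[:240],(800,300)),np.hstack([g(t[215:275,250:330],(400,300)),g(s[175:250,210:310],(400,300))])]))
```

```text
7.175 [ 0.453  -0.0174  0.1333] w 0.006386116668547965
```

View pics/c4.png

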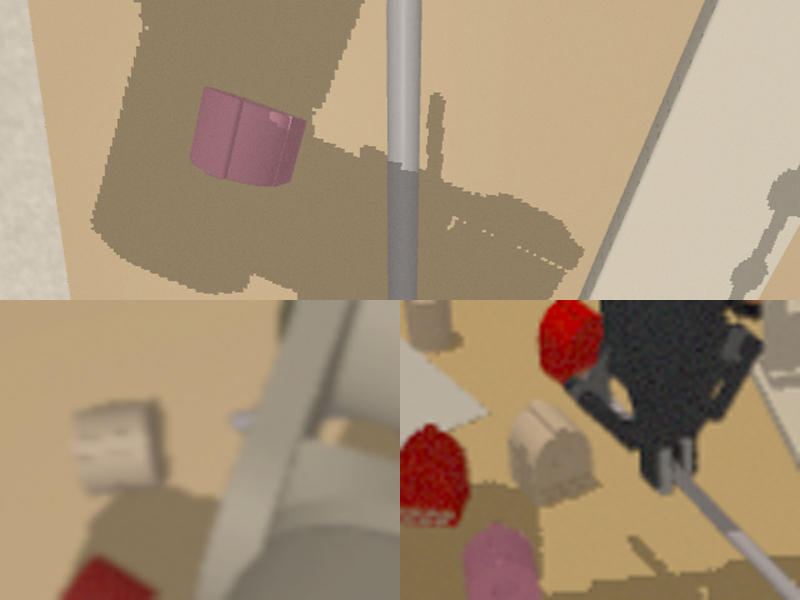

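In this composite the held rod runs straight up the wrist view. The tip shows in the top view near (298,239), and the house is unshadowed there at (273,244). For a close look I'll rise, go forward and step sideways so the rod doesn't hide the house.

Request:
{"method": "jog_arm", "body": {"hand": [0.0,0.0,0.0,0.0,0.0], "travel": [[0.01,0.02,0.035],[0.02,0.035,0.035],[0.02,0.04,0],[0,0,0],[0,0,0]], "yaw": [0,0,0,0,0]}}

```text
time_s: 7.95
position: [0.5026, 0.0775, 0.203]
tool_rot: [[-0.141, 0.99, -0.001], [0.99, 0.141, -0.0], [-0.0, -0.001, -1.0]]
ft_force: [-0.3, -0.7, -2.2]
grip_width: 0.0062
gripper_force: 98.1
```

Request:
{"method": "jog_arm", "body": {"hand": [0.0,0.0,0.0,0.0,0.0], "travel": [[0,0,0],[0,0,0],[0,0,0],[0,0,0],[0,0,0]], "yaw": [0,0,0,0,0]}}

```text
time_s: 8.57
position: [0.503, 0.0776, 0.2033]
tool_rot: [[-0.14, 0.99, -0.0], [0.99, 0.14, 0.0], [0.0, -0.0, -1.0]]
ft_force: [-0.2, 0.5, -1.4]
grip_width: 0.0067
gripper_force: 98.1
```

Run:
```python
from h import *
snap('w5'); w=cv2.imread('pics/w5.png')
cv2.imwrite('pics/c5.png',cv2.resize(np.uint8(255*(w[0:260,140:486]/255.)**.6),(798,600),interpolation=cv2.INTER_CUBIC))
```

```text
8.575 [0.503  0.0776 0.2033] w 0.006733110163114854
```

View pics/c5.png

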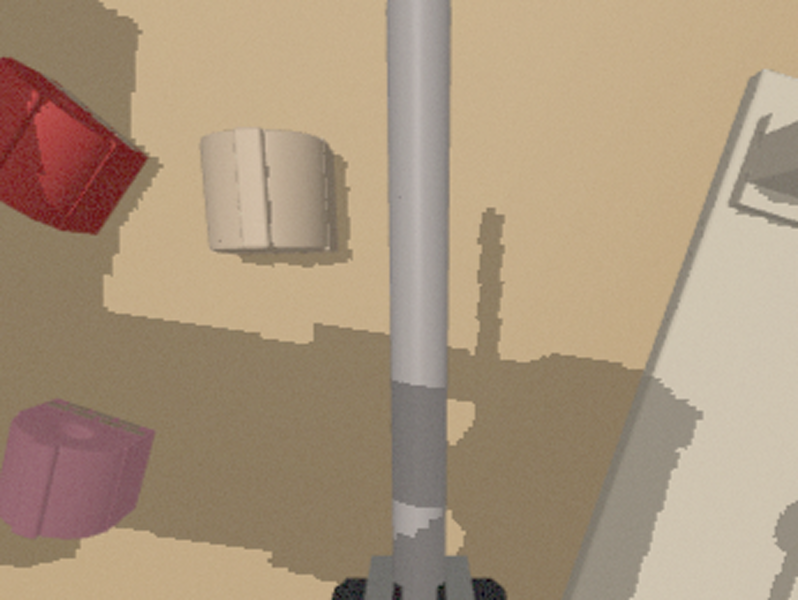

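The house is clear now. The ridge cap lies between its grooves, from (249,129) to (258,249) in the crop, with the front face edge at v≈250.

Run:
```python
from h import *
np.set_printoptions(precision=4,suppress=True)
k=346/798
f=lambda x,y,z:won("w5",140+x*k,y*k,z)
for nm,A,B,z in(("g1",(237,130),(247,250),.06),("g2",(262,128),(270,248),.06),("right z0",(327,140),(329,250),0),("left z.04",(203,138),(210,250),.04),("left z.03",(203,138),(210,250),.03)):
    a,b=f(*A,z),f(*B,z); print(nm,a,b,(a+b)/2,np.linalg.norm(a-b),np.degrees(np.arctan2(*(a-b)[[1,0]])))
a,b=f(418.5,5,.2013),f(418.5,380,.2013);print("rod",a,b,np.degrees(np.arctan2(*(a-b)[[1,0]])))
t=np.radians(98.1);print("tool y",np.degrees(np.arctan2(*np.load('pics/w5.npz')["R"][:2,1][::-1])))
```

```text
g1 [0.4255 0.182  0.06  ] [0.4319 0.1432 0.06  ] [0.4287 0.1626 0.06  ] 0.039252664582886634 99.39686809196935
g2 [0.4339 0.1838 0.06  ] [0.4399 0.1451 0.06  ] [0.4369 0.1644 0.06  ] 0.039192081348038275 98.887693651843
right z0 [0.448  0.1916 0.    ] [0.4536 0.1478 0.    ] [0.4508 0.1697 0.    ] 0.04415758002954286 97.22804223466541
left z.04 [0.4082 0.1803 0.04  ] [0.4133 0.1411 0.04  ] [0.4108 0.1607 0.04  ] 0.03945975678254837 97.36947505171523
left z.03 [0.4053 0.1815 0.03  ] [0.4105 0.141  0.03  ] [0.4079 0.1612 0.03  ] 0.04082637916573843 97.3694750517152
rod [0.4876 0.1843 0.2013] [0.4958 0.1264 0.2013] 98.02841842285896
tool y 8.070960953040544
```

Request:
{"method": "jog_arm", "body": {"hand": [0.0,0.0,0.0,0.0,0.0], "travel": [[-0.018,-0.025,0],[-0.018,-0.025,0],[-0.0125,-0.0226,-0.04],[0,0,-0.05],[0,0,-0.05]], "yaw": [0,0,0,0,0]}}

```text
time_s: 9.25
position: [0.4547, 0.0047, 0.0624]
tool_rot: [[-0.14, 0.99, 0.002], [0.99, 0.14, -0.0], [-0.001, 0.002, -1.0]]
ft_force: [1.2, 0.4, -2.3]
grip_width: 0.0064
gripper_force: 98.2
```

Request:
{"method": "jog_arm", "body": {"hand": [0.0,0.0,0.0,0.0,0.0], "travel": [[0,0,-0.005],[0,0,0],[0,0,0],[0,0,0],[0,0,0]], "yaw": [0,0,0,0,0]}}

```text
time_s: 9.88
position: [0.4547, 0.0051, 0.059]
tool_rot: [[-0.141, 0.99, 0.001], [0.99, 0.141, -0.0], [-0.001, 0.001, -1.0]]
ft_force: [-0.4, 0.4, -1.5]
grip_width: 0.0063
gripper_force: 98.1
```

Run:
```python
from h import *
np.set_printoptions(precision=4,suppress=True)
snap('w6'); c=env.calibration("wrist");H=np.array(c["hand_eye"]);print(c["fx"],c["cx"],c["cy"])
for tag in("w5","w6","w4"):
    d=np.load(f"pics/{tag}.npz"); im=cv2.imread(f"pics/{tag}.png").astype(float); im=cv2.GaussianBlur(im,(0,0),1.0)
    sat=im[...,2]-im[...,0]; P=[]
    for v in range(2,160,2):
        r=sat[v]; m=r<0.5*(np.median(r[300:340])+np.median(np.r_[r[270:295],r[345:370]])); 
        u=321
        if not m[u]: continue
        L=u
        while m[L]:L-=1
        Rr=u
        while m[Rr]:Rr+=1
        if not 18<Rr-L<34: continue
        t=0.5*(np.median(r[300:340])+np.median(np.r_[r[270:295],r[345:370]]))
        l=L+(r[L]-t)/(r[L]-r[L+1]); q=Rr-(r[Rr]-t)/(r[Rr]-r[Rr-1])
        z=c["fx"]*.010/(q-l); uu=(l+q)/2
        pc=np.array([(uu-c["cx"])/c["fx"]*z,(v-c["cy"])/c["fy"]*z,z,1]); P.append(np.r_[(H@pc)[:3],q-l])
    P=np.array(P); k=np.polyfit(P[:,0],P[:,2],1); r=P[:,2]-np.polyval(k,P[:,0]); g=abs(r)<2*r.std(); k=np.polyfit(P[g,0],P[g,2],1)
    print(tag,len(P),"toolx range",P[:,0].min(),P[:,0].max(),"slope deg",np.degrees(k[0]),"z@0,50,100",np.polyval(k,[0,.05,.1]),"res",r.std(),"y",np.polyfit(P[:,0],P[:,1],1))
```

```text
9.875 [0.4547 0.0051 0.059 ] w 0.006311921187187947
313.20746742012403 321.31486601909745 203.44436750179588
w5 79 toolx range 0.052422579443256484 0.1077638551538824 slope deg -1.1892339561079066 z@0,50,100 [0.0029 0.0018 0.0008] res 0.0025923743791648863 y [ 0.0002 -0.0004]
w6 79 toolx range 0.05202315391949493 0.10730356824435894 slope deg 1.1610421376808453 z@0,50,100 [-0.0039 -0.0029 -0.0019] res 0.0019271903064377103 y [ 0.0005 -0.0003]
w4 79 toolx range 0.052123382145564424 0.10781253506167962 slope deg -1.0291491734699698 z@0,50,100 [0.0024 0.0015 0.0006] res 0.0009802093084923847 y [ 0.0066 -0.0004]
```

Request:
{"method": "jog_arm", "body": {"hand": [0.0,0.0,0.0,0.0,0.0], "travel": [[0,0,-0.012],[0,0,-0.012],[0,0,0],[0,0,0],[0,0,0]], "yaw": [0,0,0,0,0]}}

```text
time_s: 10.55
position: [0.4546, 0.0051, 0.0345]
tool_rot: [[-0.141, 0.99, 0.0], [0.99, 0.141, -0.0], [-0.0, 0.0, -1.0]]
ft_force: [-0.8, 0.2, -2.3]
grip_width: 0.0067
gripper_force: 98.1
```

Request:
{"method": "jog_arm", "body": {"hand": [0.0,0.0,0.0,0.0,0.0], "travel": [[-0.0011,0.008,0],[-0.0011,0.008,0],[-0.0011,0.008,0],[0,0,0],[0,0,0]], "yaw": [0,0,0,0,0]}}

```text
time_s: 11.18
position: [0.4513, 0.0291, 0.0344]
tool_rot: [[-0.141, 0.99, 0.0], [0.99, 0.141, -0.0], [-0.0, 0.0, -1.0]]
ft_force: [0.4, 0.1, -3.0]
grip_width: 0.0062
gripper_force: 98.1
```

Request:
{"method": "jog_arm", "body": {"hand": [0.0,0.0,0.0,0.0,0.0], "travel": [[-0.0007,0.005,0.0004],[-0.0007,0.005,0],[-0.0007,0.005,0],[-0.0007,0.005,0],[0,0,0]], "yaw": [0,0,0,0,0]}}

```text
time_s: 11.8
position: [0.4483, 0.0495, 0.0347]
tool_rot: [[-0.141, 0.99, -0.0], [0.99, 0.141, 0.0], [0.0, -0.0, -1.0]]
ft_force: [-0.5, -0.6, -1.9]
grip_width: 0.0066
gripper_force: 98.1
```

```bash
cat >> h.py <<'E'
def shift(n="top",box=(262,234,292,258),tag="t"):
    # house displacement against the first picture by template matching
    a=cv2.imread(f"pics/{n}0.png"); b=env.get_image(n)[:,:,::-1]; cv2.imwrite(f"pics/{tag}.png",b)
    x0,y0,x1,y1=box; T=a[y0:y1,x0:x1]; S=b[y0-15:y1+15,x0-25:x1+25]
    K=4; up=lambda i:cv2.resize(np.ascontiguousarray(i),None,fx=K,fy=K,interpolation=cv2.INTER_CUBIC)
    r=cv2.matchTemplate(up(S),up(T),cv2.TM_CCOEFF_NORMED); _,m,_,l=cv2.minMaxLoc(r); print(n,"score",m,"px shift",l[0]/K-25,l[1]/K-15)
E
python3 - <<'E'
from h import *
shift("side",(238,200,258,224),"s7"); shift("top",(262,234,280,256),"t7")
E
```

```text
side score 0.7020048499107361 px shift -7.75 -5.0
top score 0.5167983174324036 px shift 11.75 0.75
```

Run:
```python
from h import *
for n,x0,y0,x1,y1 in(("side",232,194,266,230),("top",260,232,292,258)):
    a=cv2.imread(f"pics/{n}0.png").astype(int); b=cv2.imread("pics/%s7.png"%n[0]).astype(int)
    d=abs(a-b).max(2)[y0:y1,x0:x1]; print(n); print("\n".join("".join(".:+#"[min(3,v//12)] for v in r) for r in d[::2]))
```

```text
side
..................:###############
...................###############
..................:###############
...........###.....###############
.........+#+######:###############
.......+####+#####################
......+#######++##################
......+#########+.################
......:++######...################
...:#...:+###:..+#################
#####+...+###########+.+##########
#####+....:###########:..#########
######......:#########::..########
#######:......+########:+#:#######
########+:......+#################
###########.......:###############
############+:.:+#################
##################################
top
...............+##############+:
..............:+####++#######+++
...:####+::...:::::++++#########
...:##+++++++:::::.:++:#########
.:##########++++++::++::########
##############+###+.+++:+#######
##################+.:++:+#######
############+++++++:.+#+:+######
##########+::::::::+:+#+:#######
#########+:::::::::+.++:########
########+:++++++++.#############
########+:+++++::+##############
#########+:+::+::###############
```

Run:
```python
from h import *
snap('w7');w=cv2.imread('pics/w7.png');s=cv2.imread('pics/s7.png');t=cv2.imread('pics/t7.png');s0=cv2.imread('pics/side0.png')
g=lambda a,k:cv2.resize(np.uint8(255*(a/255.)**.6),k,interpolation=cv2.INTER_CUBIC)
cv2.imwrite('pics/c7.png',np.vstack([np.hstack([g(s[185:245,210:290],(400,300)),g(s0[185:245,210:290],(400,300))]),np.hstack([g(t[222:267,243:303],(400,300)),g(w[:240,140:460],(400,300))])]))
```

```text
11.9 [0.4484 0.0491 0.0347] w 0.0059790638349294465
```

View pics/c7.png

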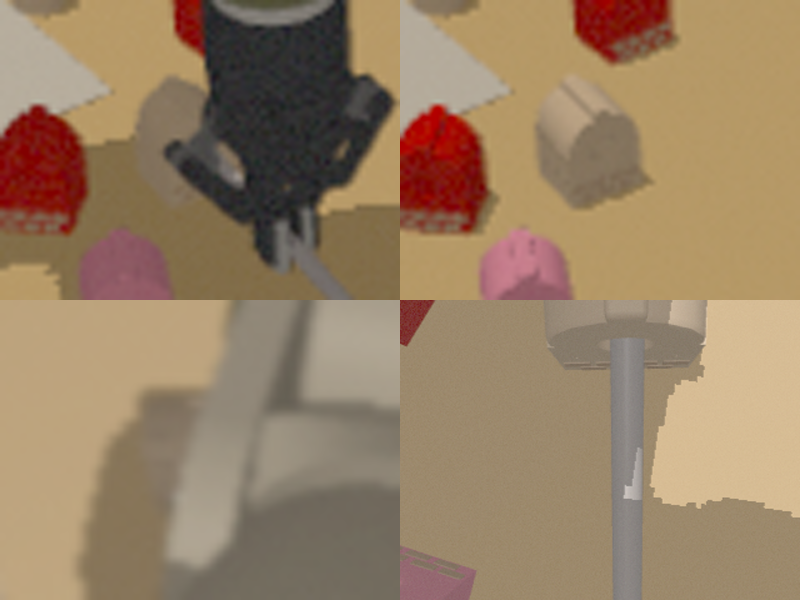

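The wrist view shows the rod tip inside the doorway at about (627,345), with clearance all round. The house stands where it was, so I'll keep pushing.

Request:
{"method": "jog_arm", "body": {"hand": [0.0,0.0,0.0,0.0,0.0], "travel": [[-0.0014,0.01,0],[-0.0014,0.01,0],[-0.0014,0.01,0],[-0.0014,0.01,0],[0,0,0]], "yaw": [0,0,0,0,0]}}

```text
time_s: 12.58
position: [0.4426, 0.0899, 0.0347]
tool_rot: [[-0.142, 0.99, -0.0], [0.99, 0.142, 0.0], [0.0, -0.0, -1.0]]
ft_force: [-0.5, 0.1, -1.9]
grip_width: 0.0066
gripper_force: 98.1
```

Run:
```python
from h import *
np.set_printoptions(precision=4,suppress=True)
snap('w8'); im=cv2.GaussianBlur(cv2.imread('pics/w8.png'),(0,0),1).astype(float)
for u in(296,302,340,346):
    g=np.gradient(im[:,u].sum(1)); i=np.argsort(-abs(g[10:250]))[:40]+10
    pk=[v for v in range(10,250) if abs(g[v])==abs(g[max(0,v-4):v+5]).max() and abs(g[v])>8]; print(u,[(v,int(g[v])) for v in pk])
d=np.load('pics/w8.npz'); ax=np.array([-.141,.99,0])
for v in range(0,251,25): print(v,[round(float((won('w8',320,v,z)-d["p"])@ax),4) for z in(0.,.034,.055)])
```

```text
12.575 [0.4426 0.0899 0.0347] w 0.006552178571685845
296 [(101, 17), (114, 18), (125, 9), (156, -64)]
302 [(75, 17), (81, 38), (157, -69), (240, -11)]
340 [(26, 70), (67, -12), (107, -21), (115, 10), (156, -43), (164, -22), (240, -12)]
346 [(15, 12), (27, 16), (157, 25), (165, -57)]
0 [0.1188, 0.108, 0.1014]
25 [0.1087, 0.1001, 0.0947]
50 [0.0982, 0.0918, 0.0879]
75 [0.0873, 0.0833, 0.0807]
100 [0.076, 0.0743, 0.0733]
125 [0.0642, 0.065, 0.0655]
150 [0.0519, 0.0554, 0.0575]
175 [0.0391, 0.0453, 0.0491]
200 [0.0257, 0.0347, 0.0403]
225 [0.0118, 0.0237, 0.0311]
250 [-0.0029, 0.0122, 0.0215]
```

Request:
{"method": "jog_arm", "body": {"hand": [0.0,0.0,0.0,0.0,0.0], "travel": [[-0.0014,0.01,0],[-0.0014,0.01,0],[-0.0006,0.0045,0],[0,0,0],[0,0,0]], "yaw": [0,0,0,0,0]}}

```text
time_s: 13.25
position: [0.4394, 0.1135, 0.0347]
tool_rot: [[-0.14, 0.99, 0.0], [0.99, 0.14, -0.0], [-0.0, 0.0, -1.0]]
ft_force: [-0.4, 0.2, -2.3]
grip_width: 0.0064
gripper_force: 98.1
```

Request:
{"method": "jog_arm", "body": {"hand": [0.0,0.0,0.0,0.0,0.0], "travel": [[0,0,0],[0,0,0],[0,0,0],[0,0,0],[0,0,0.002]], "yaw": [0,0,0,0,0]}}

```text
time_s: 13.88
position: [0.4393, 0.1136, 0.0367]
tool_rot: [[-0.14, 0.99, -0.0], [0.99, 0.14, 0.0], [0.0, -0.0, -1.0]]
ft_force: [-0.5, 0.0, -2.2]
grip_width: 0.0065
gripper_force: 98.1
```

Run:
```python
from h import *
np.set_printoptions(precision=4,suppress=True)
snap('w9'); im=cv2.GaussianBlur(cv2.imread('pics/w9.png'),(0,0),1).astype(float)
d=np.load('pics/w9.npz'); ax=np.array([-.141,.99,0])
for u in(296,302,308,340,346):
    g=np.gradient(im[:,u].sum(1))
    print(u,[(v,int(g[v]),round(float((won('w9',u,v,.057)-d["p"])@ax),4)) for v in range(10,262) if abs(g[v])==abs(g[max(0,v-4):v+5]).max() and abs(g[v])>12])
# rack: slab edges from earlier overview
for u,v in((251.04,179.72),(257.0,137.86),(379.24,155.32),(373.26,197.18)): print(onz("top",u,v,.012))
```

```text
13.875 [0.4393 0.1136 0.0367] w 0.0065239508494132
296 [(109, 65, 0.0705), (131, -12, 0.0637), (179, -64, 0.0477), (250, -67, 0.0215)]
302 [(109, 60, 0.0705), (180, -63, 0.0473)]
308 [(108, 55, 0.0708), (183, -65, 0.0463)]
340 [(27, -35, 0.0942), (91, -12, 0.076), (108, 62, 0.0708), (180, -57, 0.0473), (240, -13, 0.0254)]
346 [(109, 37, 0.0705), (180, -55, 0.0473), (250, -64, 0.0215)]
[0.6173 0.2346 0.012 ]
[0.7442 0.2231 0.012 ]
[ 0.6934 -0.1355  0.012 ]
[ 0.5695 -0.1168  0.012 ]
```

Request:
{"method": "jog_arm", "body": {"hand": [0.0,0.0,0.0,0.0,0.0], "travel": [[0,0,0.003],[0,0,0.006],[0,0,0.008],[0,0,0.01],[0,0,0.012]], "yaw": [0,0,0,0,0]}}

```text
time_s: 14.55
position: [0.4394, 0.1136, 0.0766]
tool_rot: [[-0.141, 0.99, 0.0], [0.99, 0.141, 0.0], [0.0, 0.0, -1.0]]
ft_force: [-0.7, 0.3, -3.9]
grip_width: 0.0065
gripper_force: 97.9
```

Request:
{"method": "jog_arm", "body": {"hand": [0.0,0.0,0.0,0.0,0.0], "travel": [[0,0,0.014],[0,0,0.016],[0,0,0.016],[0,0,0.012],[0,0,0.008]], "yaw": [0,0,0,0,0]}}

```text
time_s: 15.18
position: [0.4394, 0.1136, 0.1425]
tool_rot: [[-0.141, 0.99, 0.001], [0.99, 0.141, 0.0], [-0.0, 0.001, -1.0]]
ft_force: [-0.1, 0.2, -4.0]
grip_width: 0.0064
gripper_force: 97.9
```

Run:
```python
from h import *
np.set_printoptions(precision=4,suppress=True)
o=env.observe(); print(o["ft_force"],o["wrist_torque"])
a,b=onz("top",258.75,146.25,.096),onz("top",373,161,.096); print("bead rod",a,b,(a+b)/2,np.linalg.norm(a-b),np.degrees(np.arctan2(*(a-b)[[1,0]])))
im=cv2.imread("pics/top0.png"); hsv=cv2.cvtColor(im,cv2.COLOR_BGR2HSV)
# near slab edge: per column, last bright low-saturation row
P=[]
for u in range(262,368,3):
    c=hsv[150:215,u]; m=np.where((c[:,1]<75)&(c[:,2]>110))[0]; P.append((u,150+m.max()+.5))
vx,vy,x0,y0=cv2.fitLine(np.float32(P),cv2.DIST_HUBER,0,.01,.01).ravel()
f=lambda u:onz("top",u,y0+(u-x0)*vy/vx,.012)
a,b=f(255),f(373); print("near edge",a,b,np.degrees(np.arctan2(*(a-b)[[1,0]])))
# bead rod centre line: greyish (low sat) & darker than slab, between posts
for u in(272,275,300,303,322,325,328,358,361):
    print(u,[(v,*map(int,hsv[v,u])) for v in range(144,168,1) if hsv[v,u,1]<45][:8])
```

```text
[-0.1288  0.184  -3.9578] [-0.0467  0.0121  0.0345]
bead rod [0.6904 0.2003 0.096 ] [ 0.6515 -0.1073  0.096 ] [0.6709 0.0465 0.096 ] 0.3100322442744918 82.78909333519636
near edge [0.6154 0.223  0.012 ] [ 0.5718 -0.1161  0.012 ] 82.67702664238618
272 [(147, 12, 34, 112), (148, 11, 32, 110), (149, 13, 38, 95)]
275 [(148, 12, 34, 114), (149, 13, 35, 102)]
300 [(151, 12, 33, 116), (152, 9, 31, 108), (153, 15, 39, 91)]
303 [(151, 12, 44, 117), (152, 10, 34, 114), (153, 11, 35, 101)]
322 [(154, 12, 34, 114), (155, 12, 35, 109)]
325 [(154, 12, 38, 113), (155, 12, 34, 113), (156, 13, 36, 99)]
328 []
358 [(159, 11, 32, 113), (160, 9, 32, 103)]
361 [(159, 11, 32, 113), (160, 12, 30, 109), (161, 16, 41, 94)]
```

Request:
{"method": "jog_arm", "body": {"hand": [0.0,0.0,0.0,0.0,0.0], "travel": [[0.004,0,0.012],[0.01,-0.001,0.012],[0.016,-0.001,0.012],[0.018,-0.001,0.01],[0.02,-0.001,0.006]], "yaw": [-0.015,-0.025,-0.03,-0.03,-0.03]}}

```text
time_s: 15.8
position: [0.5077, 0.1096, 0.1941]
tool_rot: [[-0.01, 1.0, -0.0], [1.0, 0.01, 0.0], [0.0, -0.0, -1.0]]
ft_force: [-0.8, -0.2, -4.0]
grip_width: 0.0064
gripper_force: 97.9
```

Request:
{"method": "jog_arm", "body": {"hand": [0.0,0.0,0.0,0.0,0.0], "travel": [[0.02,-0.001,0],[0.02,-0.001,0],[0.02,-0.001,0],[0.018,-0.001,0],[0.016,-0.001,0]], "yaw": [-0.03,-0.03,-0.03,-0.03,-0.02]}}

```text
time_s: 16.42
position: [0.6017, 0.1046, 0.1932]
tool_rot: [[0.129, 0.992, -0.001], [0.992, -0.129, 0.0], [-0.0, -0.001, -1.0]]
ft_force: [-1.6, 0.2, -4.9]
grip_width: 0.0068
gripper_force: 97.9
```

Request:
{"method": "jog_arm", "body": {"hand": [0.0,0.0,0.0,0.0,0.0], "travel": [[0.012,-0.001,0],[0.007,0,0],[0.004,0,0],[0,0,0],[0,0,0]], "yaw": [0,0,0,0,0]}}

```text
time_s: 17.05
position: [0.6241, 0.1037, 0.1938]
tool_rot: [[0.128, 0.992, -0.0], [0.992, -0.128, 0.0], [0.0, -0.0, -1.0]]
ft_force: [-0.5, -0.4, -4.1]
grip_width: 0.0061
gripper_force: 97.9
```

Run:
```python
from h import *
np.set_printoptions(precision=4,suppress=True)
o=env.observe(); print(o["ft_force"],o["wrist_torque"],o["tool_rot"][:,1])
snap('w10'); im=cv2.imread('pics/w10.png'); hsv=cv2.cvtColor(im,cv2.COLOR_BGR2HSV)
# coarse look in numbers: brightness/saturation profiles along rows
for v in(40,100,160,220):
    print(v,[(u,int(hsv[v,u,1]),int(hsv[v,u,2])) for u in range(0,640,20)])
```

```text
[-0.5144 -0.3502 -4.1026] [-0.0279  0.0264  0.0144] [ 0.9917 -0.1285 -0.0002]
17.05 [0.6241 0.1037 0.1938] w 0.006102907102179164
40 [(0, 44, 168), (20, 40, 166), (40, 45, 166), (60, 42, 165), (80, 115, 169), (100, 116, 170), (120, 112, 171), (140, 118, 169), (160, 113, 170), (180, 111, 174), (200, 113, 173), (220, 112, 171), (240, 112, 173), (260, 113, 171), (280, 113, 174), (300, 57, 170), (320, 24, 151), (340, 54, 178), (360, 53, 177), (380, 58, 177), (400, 53, 178), (420, 115, 169), (440, 118, 167), (460, 118, 166), (480, 116, 167), (500, 12, 43), (520, 12, 44), (540, 16, 49), (560, 14, 88), (580, 14, 88), (600, 12, 86), (620, 14, 88)]
100 [(0, 125, 96), (20, 122, 94), (40, 117, 96), (60, 110, 97), (80, 115, 93), (100, 123, 95), (120, 113, 97), (140, 116, 169), (160, 118, 169), (180, 116, 169), (200, 116, 171), (220, 114, 172), (240, 115, 173), (260, 117, 172), (280, 113, 171), (300, 56, 169), (320, 25, 152), (340, 56, 164), (360, 57, 121), (380, 57, 157), (400, 24, 136), (420, 116, 167), (440, 116, 167), (460, 117, 164), (480, 117, 165), (500, 116, 163), (520, 18, 42), (540, 12,
[... 385 characters left out ...]
), (400, 87, 103), (420, 113, 95), (440, 115, 164), (460, 118, 164), (480, 119, 163), (500, 117, 165), (520, 23, 44), (540, 22, 46), (560, 5, 56), (580, 25, 51), (600, 9, 60), (620, 9, 87)]
220 [(0, 116, 165), (20, 118, 164), (40, 118, 164), (60, 125, 94), (80, 117, 94), (100, 120, 96), (120, 113, 97), (140, 120, 96), (160, 119, 94), (180, 114, 94), (200, 115, 95), (220, 118, 95), (240, 112, 98), (260, 120, 96), (280, 110, 97), (300, 62, 107), (320, 88, 96), (340, 61, 112), (360, 53, 111), (380, 53, 110), (400, 51, 100), (420, 124, 97), (440, 119, 165), (460, 119, 161), (480, 119, 165), (500, 119, 163), (520, 18, 43), (540, 11, 48), (560, 23, 45), (580, 11, 46), (600, 12, 42), (620, 13, 39)]
```

Run:
```python
from h import *
np.set_printoptions(precision=4,suppress=True)
hsv=cv2.cvtColor(cv2.imread('pics/w10.png'),cv2.COLOR_BGR2HSV); S=cv2.GaussianBlur(hsv[...,1],(0,0),1)<85
Y=np.array([.128,.992,0]);X=np.array([.992,-.128,0])
L=[];R=[]
for v in range(2,250,8):
    m=np.where(S[v,250:470])[0]
    if len(m)<20: print(v,"short",len(m)); continue
    l,r=250+m.min(),251+m.max(); a,b=won('w10',l,v,.012),won('w10',r,v,.012); L.append((l,v,*a,a@X,a@Y));R.append((r,v,*b,b@X,b@Y)); print(v,l,r,round(a@X,4),round(b@X,4),round(a@Y,4))
ref=np.array([.618,.0545,0]);print("expect free X,Y",ref@X,ref@Y)
for u in(345,355,365,390,400):
    c=np.where(S[:120,u])[0]; print(u,"first slab row",c.min(), "Y",won('w10',u,c.min(),.012)@Y)
t=cv2.imread('pics/top0.png')
```

```text
2 308 336 0.594 0.6182 0.3466
10 307 336 0.5931 0.6183 0.3405
18 308 336 0.5939 0.6184 0.3342
26 308 336 0.5938 0.6184 0.328
34 308 335 0.5937 0.6176 0.3216
42 294 417 0.5811 0.6908 0.3152
50 294 417 0.581 0.6913 0.3087
58 292 440 0.579 0.7126 0.3021
66 292 439 0.5788 0.7123 0.2954
74 292 439 0.5787 0.713 0.2886
82 292 438 0.5785 0.7127 0.2818
90 295 415 0.5811 0.6921 0.2749
98 295 413 0.5809 0.6908 0.2678
106 295 412 0.5807 0.6904 0.2607
114 302 412 0.5872 0.691 0.2535
122 303 411 0.588 0.6906 0.2462
130 303 411 0.5879 0.6911 0.2388
138 303 410 0.5878 0.6907 0.2313
146 304 409 0.5886 0.6903 0.2237
154 305 401 0.5894 0.6831 0.216
162 305 406 0.5893 0.6885 0.2082
170 308 403 0.5922 0.6861 0.2002
178 short 13
186 short 17
194 306 406 0.5898 0.6908 0.1758
202 375 405 0.6599 0.6904 0.1674
210 370 405 0.6551 0.691 0.1589
218 298 404 0.5812 0.6905 0.1504
226 298 403 0.581 0.6901 0.1417
234 298 401 0.5809 0.6886 0.1328
242 298 387 0.5807 0.6744 0.1238
expect free X,Y 0.60608 0.133168
345 first slab row 40 Y 0.31674659482841494
355 first slab row 40 Y 0.3167344892250014
365 first slab row 40 Y 0.3167223836633379
390 first slab row 40 Y 0.3166921199418342
400 first slab row 40 Y 0.31668001452629413
```

Request:
{"method": "jog_arm", "body": {"hand": [0.0,0.0,0.0,0.0,0.0], "travel": [[0.001,0.001,-0.006],[0,0.001,-0.01],[0,0.001,-0.01],[0,0,-0.006],[0,0,0]], "yaw": [0,0,0,0,0]}}

```text
time_s: 17.73
position: [0.6252, 0.1066, 0.1611]
tool_rot: [[0.129, 0.992, -0.001], [0.992, -0.129, 0.0], [-0.0, -0.001, -1.0]]
ft_force: [-0.9, 0.3, -4.1]
grip_width: 0.0064
gripper_force: 98.0
```

Request:
{"method": "jog_arm", "body": {"hand": [0.0,0.0,0.0,0.0,0.0], "travel": [[0,0,0],[0,0,0],[0,0,0],[0,0,0],[0,0,0]], "yaw": [0,0,0,0,0]}}

```text
time_s: 18.35
position: [0.6254, 0.1066, 0.1618]
tool_rot: [[0.129, 0.992, 0.0], [0.992, -0.129, -0.0], [-0.0, 0.0, -1.0]]
ft_force: [-0.5, -0.2, -4.7]
grip_width: 0.0065
gripper_force: 97.9
```

Run:
```python
from h import *
np.set_printoptions(precision=4,suppress=True)
o=env.observe(); print(o["ft_force"],o["wrist_torque"],o["qvel"])
snap('w11'); p=np.load('pics/w11.npz')["p"]; Y=np.array([.128,.992,0])
im=cv2.GaussianBlur(cv2.imread('pics/w11.png'),(0,0),1).astype(float); zt=p[2]+.021
for u in(300,340,346):
    g=np.gradient(im[:,u].sum(1)); print(u,[(v,int(g[v]),round(float((won('w11',u,v,zt)-p)@Y),4)) for v in range(60,262) if abs(g[v])==abs(g[v-4:v+5]).max() and abs(g[v])>25])
# tip part of the rod beyond the house: width near tip -> height; top-view/side-view ends
s=env.get_image("side"); cv2.imwrite("pics/s11.png",s[:,:,::-1])
Xd=np.array([.992,-.128,0]); 
for k in(-.21,-.16,-.12,-.08,.08,.10,.11):
    P=p+Y*k-[0,0,.003]; u,v=proj("side",P); col=[tuple(int(c) for c in s[int(v)+j,int(u)]) for j in range(-10,11,2)] if 11<v<389 else None
    print(k,round(u,1),round(v,1),[sum(c)//3 for c in col] if col else None, [c[0]-c[2] for c in col] if col else None)
```

```text
[-0.4786 -0.2029 -4.6879] [-0.0204  0.0247 -0.0335] [-0.0341  0.0391 -0.0109  0.0266  0.0799 -1.2696]
18.35 [0.6254 0.1066 0.1618] w 0.006536543738359394
300 [(83, -101, 0.0782), (92, 93, 0.0756), (108, -69, 0.0708), (179, -50, 0.0477)]
340 [(83, -29, 0.0782), (95, 69, 0.0747), (102, -64, 0.0726), (107, -63, 0.071), (157, -49, 0.0552), (234, 52, 0.0279), (240, -98, 0.0256)]
346 [(83, -28, 0.0782), (91, 28, 0.0759), (104, 25, 0.0719), (109, 31, 0.0704), (151, -48, 0.0571), (250, -77, 0.0217)]
-0.21 344.6 211.3 [61, 56, 74, 101, 107, 63, 76, 78, 76, 76, 77] [10, 11, 34, 18, 16, 12, 27, 27, 27, 28, 26]
-0.16 337.6 200.0 [60, 65, 73, 105, 108, 93, 71, 75, 75, 75, 76] [10, 29, 24, 17, 15, 15, 17, 27, 28, 28, 27]
-0.12 332.3 191.5 [66, 67, 68, 99, 109, 101, 76, 75, 76, 75, 76] [37, 37, 36, 19, 18, 15, 13, 27, 29, 27, 28]
-0.08 327.3 183.4 [107, 92, 68, 64, 62, 101, 75, 77, 132, 79, 91] [15, 14, 14, 14, 10, 14, 15, 28, 48, 29, 33]
0.08 309.1 154.1 [17, 13, 64, 102, 111, 112, 12, 14, 13, 31, 68] [-2, 1, 47, 58, 62, 62, 0, 0, 0, 15, 41]
0.1 307.1 150.8 [16, 12, 18, 99, 117, 107, 109, 30, 12, 14, 20] [2, -2, 5, 28, 32, 20, 62, 13, 1, -2, 4]
0.11 306.0 149.2 [20, 16, 18, 125, 130, 105, 84, 28, 16, 14, 23] [-1, -1, 4, 36, 38, 16, 42, 14, 1, -1, 5]
```

```bash
python3 -c "
from rig import env
print(env.close_job())"
```

```text
the job is handed in; nothing more can be done
None
```

The job is handed in: the rod is through the clay house with about 40 mm showing, and the arm is holding it at the balance point, level to within about 1–2°, about 70 mm above the empty notches; the hand-in gave no verdict.

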